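# Refit the ticket printer's cover

## Robot

A 7-joint arm with a two-finger parallel gripper is mounted at the origin on the work surface. World frame = base frame: x ahead of the robot, y to its left, z up, the work surface at z = 0. Lengths are in m, angles in rad, forces in N, time in s.
With the tool pointing down it reaches from about 0.425 to 0.925 m from the base axis. Payload 6.8 kg.
Tool frame: the origin (TCP) lies between the finger pads; the fingertips stand 19 mm ahead of it and the grasp point (between the pads) is the TCP; z points along the fingers, y is the direction in which the jaws open and shut (so a half turn about z gives the same grasp; the last joint's range is limited). The gripper opens to 88 mm and grips with 3 to 60 N. Pads are 20 mm wide; open, the fingers measure 115 mm over their backs; the gripper's body (75 mm by 178 mm) begins 61 mm behind the grasp point.
Start: joints at [-1.388, 0.477, 0.022, 1.555, -0.011, 1.109, -0.083], TCP at [0.194, 0.647, 0.219] pointing down, gripper open.
Joint ranges: [-2.96, 2.96], [-0.34, 2.1], [-1.41, 1.46], [0.24, 2.44], [-1.37, 4.51], [0.17, 1.92], [-2.96, 2.96]. Speed limits (rad/s): [2.39, 2.39, 3.14, 3.14, 3.14, 3.14, 3.14].

## Interface

Orientations are given as a 3x3 rotation matrix whose columns are the frame's x, y, z axes.
In Python, from workcell import robot, imaging gives the robot as it stands.
- The arm moves only by the tool play_rows, never from a script. Its argument "plan" is a list of rows, each a list of 3 entries, a list of its own where there are three numbers: the shift along the tool's x, y, z in mm, then the turn, a rotation vector about the tool's x, y, z in rad, then the opening, from 0 (shut) to 1 (fully open). In form: [[[x, y, z], [ax, ay, az], grip], ...]. A call has 1 to 8 rows; each row shifts and turns the commanded pose from where the row before left it, along the tool's axes as they then stand; what a row does not reach is not made up. A row lasts 1/12 s, in which the tool goes at most 41.7 mm and 7.16 degrees, less where a joint would pass 70% of its speed; a pose out of reach is approached as far as the arm can. A call with a gripper value outside its range is refused whole. The fingers move at their own pace and stop on an object; "grip_force" is the grip in N (left out, the last holds). Time passes only in rows, so rows that do not move let the fingers close. It gives the time, the measured TCP pose, the force and the opening at its end, in the units of the state.
- robot.state(): the state, without advancing time (a new reading comes with each control period).
- imaging.capture(name): name is "side" or "top"; returns the picture (420x560x3 uint8, blue, green, red); there is no depth.
- imaging.get_calibration(name): a dict with "vertical_fov" (degrees; the focal length in pixels is half the picture's height over the tangent of half this angle, whatever the lens; pixels are square), "cx", "cy" (the principal point, pixels), "k1" (the pictures are not rectified: a ray, as slopes to the right and down, at radius r is drawn at 1 + k1 r^2 times it, then the intrinsics apply), "world_from_camera" (4x4, takes a point from camera to world coordinates). Camera axes: x right, y up, looking along -z (the intrinsics and any distortion apply to the point x, -y, -z); pixel columns grow to the right and rows downward; lengths in m; the calibration is good to about 2 mm. A picture is of the moment at which its call begins. get_calibration takes no time and is no camera call.
- robot.hand_in(): hands the job in, once; it reports no verdict.
The state is a dict: "time_s": time; "qpos": joint angles; "dq": joint speeds; "joint_efforts": joint torques, N m; "tool_pos": TCP position; "tcp_rot": TCP orientation; "contact_force": force on the tool from outside, world axes, zero at the start; "wrist_torque": the same for the moment, N m; "width": opening from 0.0 (shut) to 1.0 (fully open).
Only numpy, scipy, OpenCV 4.12 (cv2) and the standard library are available. Lean on these libraries where they do the work, as an engineer would, in place of code of your own. Each camera call takes 0.05 s, during which the arm holds its last target.

## Task

Put the loose nickel cover back on the register's ticket printer: holding it tilted, hook its lip fully under the ledge at the well's near end, then swing the other edge down and press until the sprung catch snaps out over it and the cover lies flat, and let go. The sheet-metal printer bends easily, so feel your way and never force anything against it (stay below 18 N), and leave the other things on the counter where they are.

Things in the scene. Friction and masses are not known exactly. Their poses are not given: they have to be found in the camera images.
- printer: The register's low nickel ticket printer, fixed: open-topped case 232 (x) x 156 (y) x 74 mm. Origin: centre of its underside; z up, -x side roughly faces the robot. In it a frame forms the cover's well. The frame is screwed through slotted holes: it sits -12 to +12 mm along printer x off its middle place. This offset is NOT measured by any pose here (feel or see it); it stays put.
- well_ledge (a point): MIDDLE place of the ledge's free edge, printer frame (-60, 0, 78) mm; true x = this + frame offset. The ledge, at the well's -x end, is 3 mm thick (underside z 78), its free edge faces +x. The slot under it is 8 mm high, 14 mm deep, to a solid end wall (middle place x = -74).
- well_seat (a point): Printer frame (0, 0, 70) mm: height of the two seat rails (y = +-34 to +-54 mm), which run along x from the slot's end wall to the far wall. Well side walls: inner faces y = +-57, tops z = 80 mm.
- well_far (a point): MIDDLE place of the far wall's inner face, printer frame (+66, 0, 80) mm; true x = this + frame offset. Wall top z = 80; in its middle (y = +-25) the catch housing, 26 mm long to +x, top z = 90. With its lip at the slot's end wall the cover clears wall and housing by 2 mm; otherwise its far edge lands on the housing.
- catch (a joint): Sprung brass bolt, 28 mm wide, in the catch housing; retraction along printer +x in m. 0 = out: tip 5 mm proud of the far wall's face, underside z = 81 mm. Steep slope on top: a far edge pressed down drives it back 3 to 5 mm, then it springs out over the cover. Spring 1.25 N at rest plus 0.25 N per mm; passing it takes about 3 to 10 N down on the cover's grip.
- cover: Loose nickel cover, 0.2 to 0.45 kg, flat on the counter, grip up. Origin: centre of the plate's underside, z up. Plate 120 (x) x 100 (y) x 10 mm. Along its -x edge, level with the underside, a lip 4 mm thick, 92 wide reaches 18 mm further. Wooden block grip on top, 24 (x) x 40 (y) mm, centred at (10, 0), z = 10 to 54. Fitted: axes along the printer's, origin at printer (4 + offset, 0, 70) mm.
- cover_lip (a point): Middle of the lower edge of the lip's end: cover frame (-78, 0, 0) mm. With the lip at the slot's end wall the cover can be tilted (far edge raised) up to about 0.25 rad; below 0.15 rad its far edge is lower than the catch housing's top.
- cover_far (a point): Middle of the lower far edge of the cover, opposite the lip: cover frame (+60, 0, 0) mm.
- mortar: Bystander: brass mortar, open bowl 100 mm across and 85 mm tall; origin at the centre of its underside. Loose; leave it where it is.
- bottle: Bystander: amber glass pill bottle, 48 mm across and 92 mm tall; origin at the centre of its underside. Loose; leave it where it is.
- pestle: Bystander: white ceramic pestle lying down, 146 mm long along its x axis, 34 mm thick; origin at the centre of its underside. Loose; leave it where it is.
- jar: Bystander: dark blue glass salve jar with lid, 58 mm across and 50 mm tall; origin at the centre of its underside. Loose; leave it where it is.
- weight: Bystander: brass scale weight with a small knob, 36 mm across and 50 mm tall; origin at the centre of its underside. Loose; leave it where it is.
- bell: Bystander: nickel counter bell, 80 mm across and 58 mm tall; origin at the centre of its underside. Loose; leave it where it is.
- tray: Bystander: white ceramic pill tray, 160 x 100 x 20 mm; origin at the centre of its underside. Loose; leave it where it is.
Things that resemble listed ones, but are neither listed nor needed, are in the scene too. Leave any blue, pink or red look-alike of the cover alone.

How it is judged:
On the way:
1. lip under the ledge on the seat rails and the cover still tilted, its far edge coming down in front of the catch housing (z of cover_lip in the frame of printer between 0.066 and 0.076 m and y of cover_lip in the frame of printer between -0.02 and 0.02 m and x of cover_lip in the frame of printer between -0.09 and -0.054 m and z of cover_far in the frame of printer between 0.076 and 0.088 m and angle between cover's own z axis and vertical below 0.2 rad), for 0.05 s.
At the end, for the whole second after the job is handed in: Cover flat (within 0.04 rad) and at rest on the seat rails, its far edge 66 to 72.5 mm and lip 66 to 73.5 mm above the printer's underside, lip end 57 to 89 mm to -x of the printer's origin and within 14 mm of its centre line, x axes within 0.15 rad; catch under 1.5 mm retracted (z of cover_far in the frame of printer between 0.066 and 0.0725 m and z of cover_lip in the frame of printer between 0.066 and 0.0735 m and x of cover_lip in the frame of printer between -0.089 and -0.057 m and y of cover_lip in the frame of printer between -0.014 and 0.014 m and angle between cover's own z axis and vertical below 0.04 rad and angle between the x axis of cover and the x axis of printer, either way round below 0.15 rad and value of joint catch below 0.0015 m and linear speed of cover below 0.02 m/s and angular speed of cover below 0.15 rad/s); the robot touches nothing.
It fails at once if the printer is pressed or struck with more than 18 N before the cover is down (after the snap 30 N is allowed) (contact force between anything else and printer above 18 N and z of cover_far in the frame of printer above 0.072 m).
It fails at once if the printer is pressed or struck with more than 30 N (contact force between anything else and printer above 30 N).
It fails at once if the printer is pressed or struck with more than 18 N while the cover is off it (contact force between anything else and printer above 18 N and z of cover_far in the frame of printer below 0.06 m).
It fails at once if another thing on the counter is moved more than 30 mm (distance of any of mortar, bottle, pestle, jar, weight, bell, tray from where it was at the start of the episode above 0.03 m).
It also fails if it takes over 51 s, if anything falls off the work surface, if the arm or the gripper's body presses on something with over 40 N, if the wrist force passes 120 N, or if a joint passes its speed limit or range.

## Working session

There is one attempt and no reset: what is moved stays moved. The work goes in short steps, Python scripts to look and compute and a tool call to move; the robot and the scene stay as the last step left them, time stands still between calls to the robot, and variables do not carry over. Pictures are saved under pics/ and viewed, and the job is handed in when it is done.

Besides the shell and the picture viewer there is one more tool, called as name(argument=value, ...), one argument or row to a line, values as JSON. play_rows: Moves the arm, as the interface text tells. Its arguments: {"type":"object","properties":{"plan":{"type":"array","items":{"type":"array"}},"grip_force":{"type":"number"}},"required":["plan"]}

```bash
ls; mkdir -p pics; python3 - <<'E'
from workcell import robot, imaging
import cv2
for n in ("side","top"):
    im=imaging.capture(n); cv2.imwrite(f"pics/{n}0.png",im)
    c=imaging.get_calibration(n); print(n,c)
print(robot.state())
E
```

```text
pics
side {'vertical_fov': 57.90998016410322, 'cx': 280.84032969577436, 'cy': 211.91048858558864, 'k1': 0.015794090298567317, 'world_from_camera': array([[-0.99939768,  0.03110357, -0.01538998,  0.53087867],
       [-0.03357039, -0.7541495 ,  0.65584416,  0.84126565],
       [ 0.00879275,  0.65596578,  0.75473942,  1.03615527],
       [ 0.        ,  0.        ,  0.        ,  1.        ]])}
top {'vertical_fov': 49.11662292347734, 'cx': 280.58842947169006, 'cy': 210.6719500136575, 'k1': 0.054404971041781484, 'world_from_camera': array([[-6.38099460e-04,  9.86708653e-01, -1.62498081e-01,
         3.21493199e-01],
       [-9.99979583e-01, -1.66278754e-03, -6.16992162e-03,
         6.11851672e-03],
       [-6.35811484e-03,  1.62490826e-01,  9.86689569e-01,
         1.55353671e+00],
       [ 0.00000000e+00,  0.00000000e+00,  0.00000000e+00,
         1.00000000e+00]])}
{'time_s': 0.1, 'qpos': array([-1.3880615 ,  0.47771897,  0.02238068,  1.55631485, -0.01149487,
        1.10930492, -0.08308419]), 'dq': array([ 0.0008425 , -0.00165064,  0.00112478, -0.00235525, -0.00095837,
       -0.00043834,  0.00027368]), 'joint_efforts': array([ 3.09406583e-03, -5.84090352e+01,  1.53934199e+00, -2.73311609e+01,
       -5.42257132e-02,  1.30841159e-02,  7.68819564e-05]), 'tool_pos': array([0.19343885, 0.64612983, 0.2179946 ]), 'tcp_rot': array([[-9.58006201e-01,  2.86747296e-01, -3.28807315e-04],
       [ 2.86747450e-01,  9.58004902e-01, -1.58362838e-03],
       [-1.39102134e-04, -1.61141046e-03, -9.99998692e-01]]), 'contact_force': array([ 0.0302184 ,  0.26896449, -0.33028209]), 'wrist_torque': array([ 0.01994321, -0.01694824, -0.01923102]), 'width': 0.9987992571874612}
```

View pics/side0.png

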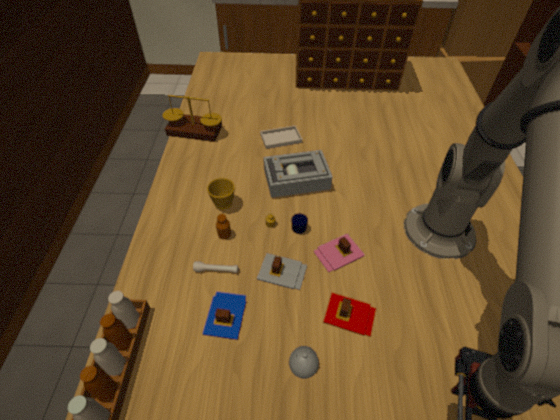

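View pics/top0.png

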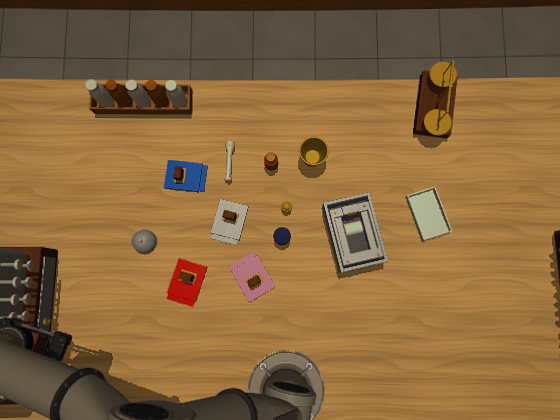

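Cover candidates in the top view are grey (229,221), blue (186,176), red (187,282) and pink (253,277). The description says nickel, so I choose the grey one. I'll check it and the printer in close crops.

```bash
cat > h.py <<'E'
import numpy as np, cv2
from workcell import robot, imaging
def K(n):
    c=imaging.get_calibration(n); f=210/np.tan(np.radians(c['vertical_fov']/2))
    return c,f
def ray(n,uv):
    c,f=K(n); uv=np.atleast_2d(uv).astype(float)
    d=np.c_[(uv[:,0]-c['cx'])/f,(uv[:,1]-c['cy'])/f]
    s=d.copy()
    for _ in range(20): s=d/(1+c['k1']*(s**2).sum(1,keepdims=True))
    T=c['world_from_camera']; v=np.c_[s[:,0],-s[:,1],-np.ones(len(s))]@T[:3,:3].T
    return T[:3,3],v
def onz(n,uv,z):
    o,v=ray(n,uv); return o+v*((z-o[2])/v[:,2:3])
def proj(n,P):
    c,f=K(n); T=c['world_from_camera']; p=(np.atleast_2d(P)-T[:3,3])@T[:3,:3]
    s=np.c_[p[:,0]/-p[:,2],-p[:,1]/-p[:,2]]; s=s*(1+c['k1']*(s**2).sum(1,keepdims=True))
    return np.c_[s[:,0]*f+c['cx'],s[:,1]*f+c['cy']]
def crop(im,x0,y0,x1,y1,s,name):
    cv2.imwrite(name,cv2.resize(im[y0:y1,x0:x1],None,fx=s,fy=s,interpolation=cv2.INTER_CUBIC))
E
python3 - <<'E'
from h import *
t=cv2.imread('pics/top0.png'); s=cv2.imread('pics/side0.png')
crop(t,200,190,260,250,8,'pics/c1.png')
crop(t,315,185,395,280,6,'pics/c2.png')
crop(s,250,140,340,205,8,'pics/c3.png')
crop(s,245,240,320,300,8,'pics/c4.png')
E
```

```text
(no output)
```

View pics/c1.png

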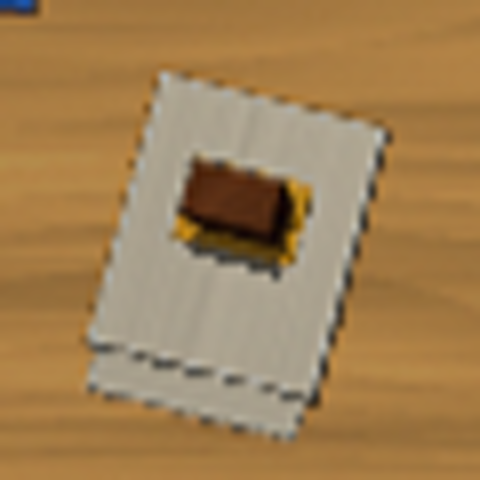

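View pics/c2.png

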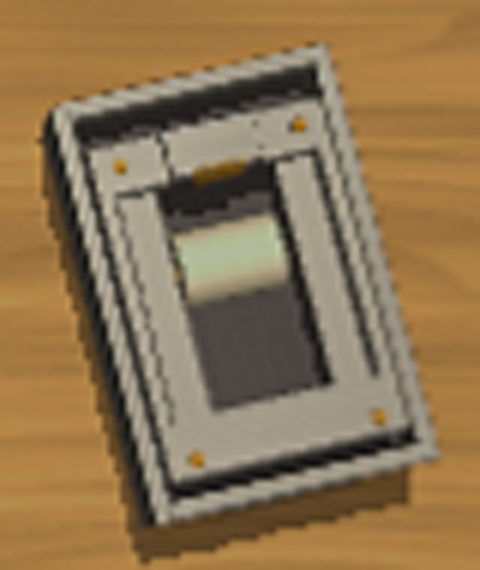

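View pics/c3.png

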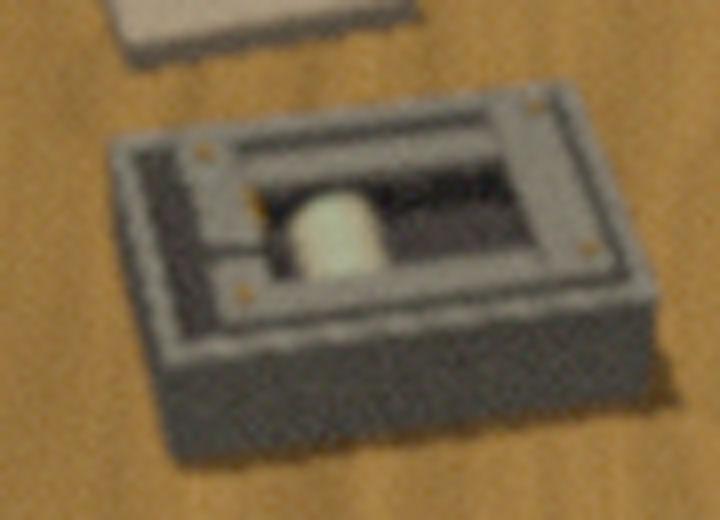

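View pics/c4.png

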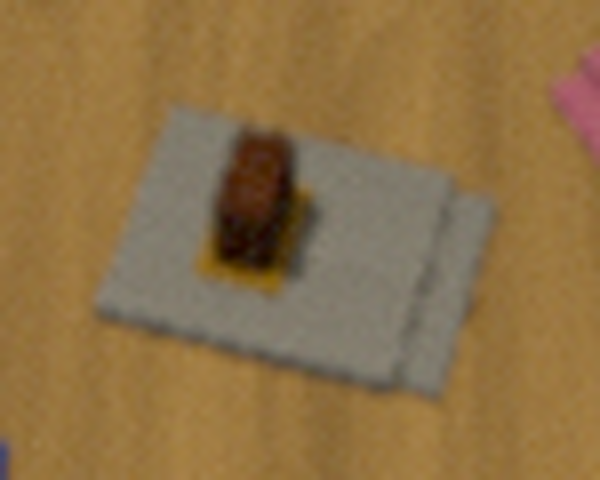

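The crop c1 shows a plain grey plate with a wooden grip. Its lip points towards the robot, ending at about (211,239)–(236,244) px. It is the cover. The printer's catch (brass) is at the far end, at top-view px (352,213). Next I'll measure.

```bash
python3 - <<'E'
from h import *
def up(p,s,x,y): return (np.array(p,float)+.5)/s-.5+[x,y]
c=up([(163,73),(388,130),(315,400),(90,343)],8,200,190)
P=onz('top',c,.010)
l=onz('top',up([(90,390),(293,437)],8,200,190),.004)
print('cover top',P.round(4)); print('lip',l.round(4))
ax=((P[0]+P[1])-(P[2]+P[3]))[:2]; print('yaw ',np.arctan2(ax[1],ax[0]), 'len',np.linalg.norm(ax)/2)
w=(P[0]-P[1])[:2]+(P[3]-P[2])[:2]; print('yaw y',np.arctan2(-w[0],w[1]),np.linalg.norm(w)/2, 'ctr',P.mean(0))
s=onz('side',up([(175,105),(450,180),(395,385),(98,305)],8,245,240),.010)
print('side corners',s.round(4),s.mean(0)) 
a=up([(55,110),(325,43),(437,455),(158,522)],6,315,185)
Q=onz('top',a,.074); print('case',Q.round(4),'ctr',Q.mean(0))
ax=((Q[0]+Q[1])-(Q[2]+Q[3]))[:2]/2; w=((Q[0]-Q[1])+(Q[3]-Q[2]))[:2]/2
print('yaw',np.arctan2(ax[1],ax[0]),np.linalg.norm(ax),'yawy',np.arctan2(-w[0],w[1]),np.linalg.norm(w))
S=onz('side',up([(118,140),(570,80),(655,295),(165,355)],8,250,140),.074); print('side case',S.round(4),S.mean(0))
ex=ax/np.linalg.norm(ax); ey=np.array([-ex[1],ex[0]]); C=Q.mean(0)[:2]
for nm,pts,z in [('ledge edge',[(215,408),(330,380)],.081),('frame near',[(175,483),(415,437)],.081),('far wall',[(125,192),(163,184),(278,163),(320,152)],.080),('rail inner',[(162,200),(215,408),(278,175),(330,380)],.07)]:
    R=onz('top',up(pts,6,315,185),z)[:,:2]-C; print(nm,np.c_[R@ex,R@ey].round(4))
Cs=S.mean(0)[:2]
for nm,pts,z in [('ledge edge',[(505,160),(545,248)],.081),('far wall',[(235,150),(270,290)],.080)]:
    R=onz('side',up(pts,8,250,140),z)[:,:2]-Cs; print('side',nm,np.c_[R@ex,R@ey].round(4))
E
```

```text
cover top [[0.6176 0.2231 0.01  ]
 [0.5927 0.1267 0.01  ]
 [0.4773 0.1562 0.01  ]
 [0.5016 0.2514 0.01  ]]
lip [[0.4823 0.2519 0.004 ]
 [0.4623 0.1658 0.004 ]]
yaw  -0.24485157475207717 len 0.11922338546117887
yaw y -0.251341928566508 0.09892401746936666 ctr [0.54729013 0.18933118 0.01      ]
side corners [[0.593  0.1283 0.01  ]
 [0.4805 0.1604 0.01  ]
 [0.5016 0.2541 0.01  ]
 [0.6174 0.2235 0.01  ]] [0.54810632 0.19158304 0.01      ]
case [[ 0.5906 -0.1257  0.074 ]
 [ 0.6275 -0.2733  0.074 ]
 [ 0.4038 -0.3253  0.074 ]
 [ 0.3682 -0.1766  0.074 ]] ctr [ 0.49751887 -0.2252471   0.074     ]
yaw 0.22669269884927884 0.22888806414940344 yawy 0.23958818108446803 0.15250095215325815
side case [[ 0.6232 -0.2709  0.074 ]
 [ 0.4048 -0.325   0.074 ]
 [ 0.3712 -0.1744  0.074 ]
 [ 0.5931 -0.1261  0.074 ]] [ 0.49809053 -0.22409241  0.074     ]
ledge edge [[-0.0636  0.033 ]
 [-0.0629 -0.0302]]
frame near [[-0.0973  0.0635]
 [-0.1021 -0.066 ]]
far wall [[ 0.0599  0.0509]
 [ 0.0595  0.0299]
 [ 0.0567 -0.0332]
 [ 0.0574 -0.0567]]
rail inner [[ 0.0524  0.031 ]
 [-0.0632  0.0313]
 [ 0.0515 -0.0336]
 [-0.0625 -0.0324]]
side ledge edge [[-0.0653 -0.0182]
 [-0.0684  0.0445]]
side far wall [[ 0.0589 -0.0496]
 [ 0.0614  0.0476]]
```

play_rows(
  plan=[
    [[-30, -21, 0], [0, 0, 0], 1],
    [[-30, -21, 0], [0, 0, 0], 1],
    [[-30, -21, 0], [0, 0, 0], 1],
    [[-30, -21, 0], [0, 0, 0], 1],
    [[-30, -21, 0], [0, 0, 0], 1],
    [[-30, -21, 0], [0, 0, 0], 1],
    [[-30, -21, 0], [0, 0, 0], 1],
    [[-30, -21, 0], [0, 0, 0], 1],
  ],
)

```text
time_s: 0.77
tool_pos: [0.3759, 0.4151, 0.2186]
tcp_rot: [[-0.958, 0.287, -0.0], [0.287, 0.958, -0.0], [0.0, -0.0, -1.0]]
contact_force: [0.6, -0.1, -0.1]
width: 1.0
```

play_rows(
  plan=[
    [[-30, -21, 0], [0, 0, 0], 1],
    [[-30, -21, 0], [0, 0, 0], 1],
    [[-30, -21, 0], [0, 0, 0], 1],
    [[-30, -21, 0], [0, 0, 0], 1],
    [[-30, -21, 0], [0, 0, 0], 1],
    [[-30, -21, 0], [0, 0, 0], 1],
    [[-30, -21, 0], [0, 0, 0], 1],
    [[-30, -21, 0], [0, 0, 0], 1],
  ],
)

```text
time_s: 1.43
tool_pos: [0.5576, 0.1855, 0.2186]
tcp_rot: [[-0.958, 0.287, -0.0], [0.287, 0.958, -0.0], [0.0, -0.0, -1.0]]
contact_force: [0.5, 0.4, 0.2]
width: 0.999
```

play_rows(
  plan=[
    [[0, 0, 10], [0, 0, 0.12], 1],
    [[0, 0, 10], [0, 0, 0.12], 1],
    [[0, 0, 10], [0, 0, 0.12], 1],
    [[0, 0, 10], [0, 0, 0.12], 1],
    [[0, 0, 10], [0, 0, 0.12], 1],
    [[0, 0, 10], [0, 0, 0.12], 1],
    [[0, 0, 10], [0, 0, 0.12], 1],
    [[0, 0, 0], [0, 0, 0.12], 1],
  ],
)

```text
time_s: 2.1
tool_pos: [0.5555, 0.1867, 0.1466]
tcp_rot: [[-0.309, 0.951, -0.003], [0.951, 0.309, -0.002], [-0.001, -0.004, -1.0]]
contact_force: [-0.9, -0.3, -0.8]
width: 0.997
```

play_rows(
  plan=[
    [[0, 0, 0], [0, 0, 0.12], 1],
    [[0, 0, 0], [0, 0, 0.12], 1],
    [[0, 0, 0], [0, 0, 0.12], 1],
    [[0, 0, 0], [0, 0, 0.12], 1],
    [[0, 0, 0], [0, 0, 0.09], 1],
    [[0, 0, 0], [0, 0, 0], 1],
  ],
)

```text
time_s: 2.6
tool_pos: [0.5567, 0.1872, 0.1484]
tcp_rot: [[0.25, 0.968, -0.001], [0.968, -0.25, -0.001], [-0.001, -0.0, -1.0]]
contact_force: [-0.3, 0.7, -0.2]
width: 0.996
```

play_rows(
  plan=[
    [[0, 0, 20], [0, 0, 0], 1],
    [[0, 0, 20], [0, 0, 0], 1],
    [[0, 0, 20], [0, 0, 0], 1],
    [[0, 0, 20], [0, 0, 0], 1],
    [[0, 0, 20], [0, 0, 0], 1],
    [[0, 0, 10], [0, 0, 0], 1],
    [[0, 0, 4], [0, 0, 0], 1],
    [[0, 0, 0], [0, 0, 0], 1],
  ],
)

```text
time_s: 3.27
tool_pos: [0.5566, 0.1869, 0.0342]
tcp_rot: [[0.246, 0.969, -0.001], [0.969, -0.246, -0.001], [-0.001, -0.001, -1.0]]
contact_force: [0.6, -0.0, 0.4]
width: 0.998
```

play_rows(
  plan=[
    [[0, 0, 0], [0, 0, 0], 0.6],
    [[0, 0, 0], [0, 0, 0], 0.4],
    [[0, 0, 0], [0, 0, 0], 0],
    [[0, 0, 0], [0, 0, 0], 0],
    [[0, 0, 0], [0, 0, 0], 0],
    [[0, 0, 0], [0, 0, 0], 0],
    [[0, 0, 0], [0, 0, 0], 0],
    [[0, 0, 0], [0, 0, 0], 0],
  ],
  grip_force=10,
)

```text
time_s: 3.93
tool_pos: [0.557, 0.1872, 0.0349]
tcp_rot: [[0.247, 0.969, 0.0], [0.969, -0.247, 0.0], [0.0, 0.0, -1.0]]
contact_force: [-0.5, -0.4, 0.2]
width: 0.435
```

```bash
python3 - <<'E'
from h import *
s=imaging.capture('side'); crop(s,235,200,345,310,6,'pics/g1.png'); print(robot.state())
E
```

```text
{'time_s': 3.9833, 'qpos': array([-0.77807607,  0.61502285,  0.46605673,  1.9290543 , -0.41771001,
        0.69330077, -0.30929364]), 'dq': array([ 1.16040896e-03,  1.59540971e-03, -9.62421838e-05,  4.55592522e-04,
        3.57734270e-04, -1.10864152e-03,  8.08218974e-04]), 'joint_efforts': array([-9.71188594e-03, -5.27705669e+01,  8.78946662e+00, -1.78501153e+01,
       -3.86486377e-02, -6.87386477e-03,  1.25223055e-04]), 'tool_pos': array([0.55704467, 0.1871596 , 0.03485893]), 'tcp_rot': array([[ 2.47390297e-01,  9.68915909e-01,  5.34554254e-05],
       [ 9.68915910e-01, -2.47390297e-01, -7.43452689e-07],
       [ 1.25040104e-05,  5.19777351e-05, -9.99999999e-01]]), 'contact_force': array([0.83512728, 0.01385446, 0.05448718]), 'wrist_torque': array([-0.05714619,  0.08784939, -0.00381159]), 'width': 0.3876837000490639}
```

View pics/g1.png

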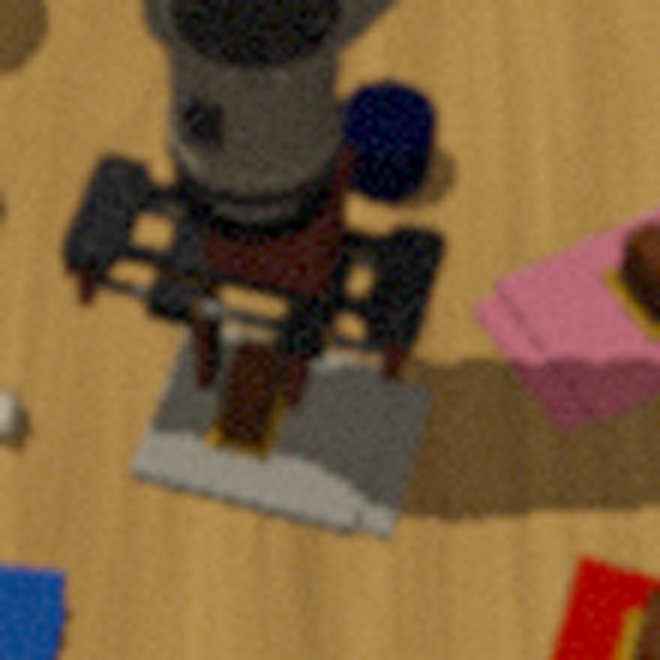

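The side view g1 shows the two fingers straddling the grip on its ±x faces (px ~275–285, 262), still closing. I'll finish the grip.

play_rows(
  plan=[
    [[0, 0, 0], [0, 0, 0], 0],
    [[0, 0, 0], [0, 0, 0], 0],
    [[0, 0, 0], [0, 0, 0], 0],
    [[0, 0, 0], [0, 0, 0], 0],
    [[0, 0, 0], [0, 0, 0], 0],
  ],
  grip_force=40,
)

```text
time_s: 4.4
tool_pos: [0.5573, 0.1871, 0.0349]
tcp_rot: [[0.247, 0.969, 0.0], [0.969, -0.247, -0.0], [0.0, 0.0, -1.0]]
contact_force: [0.8, -0.6, -0.5]
width: 0.268
```

play_rows(
  plan=[
    [[0, 0, -5], [0, 0, 0], 0],
    [[0, 0, -15], [0, 0, 0], 0],
    [[0, 0, -30], [0, 0, 0], 0],
    [[0, 0, -35], [0, 0, 0], 0],
    [[0, 0, -35], [0, 0, 0], 0],
    [[0, 0, -35], [0, 0, 0], 0],
    [[0, 0, -20], [0, 0, 0], 0],
    [[0, 0, 0], [0, 0, 0], 0],
  ],
)

```text
time_s: 5.07
tool_pos: [0.5592, 0.1876, 0.2144]
tcp_rot: [[0.248, 0.969, 0.006], [0.969, -0.248, 0.004], [0.005, 0.005, -1.0]]
contact_force: [-0.1, 0.1, -2.5]
width: 0.272
```

```bash
python3 - <<'E'
from h import *
s=imaging.capture('side'); crop(s,205,130,365,300,4,'pics/g2.png'); s=robot.state();print(s['tool_pos'],s['contact_force'],s['wrist_torque'],s['width'],s['qpos'])
E
```

```text
[0.55772264 0.18749442 0.21156857] [-0.82449303 -0.10101516 -4.22462909] [-0.09025942 -0.00376708 -0.0203715 ] 0.27076199115846344 [-0.89569016  0.38325901  0.60575144  1.81069662 -0.253652    1.02197789
 -0.44089689]
```

View pics/g2.png

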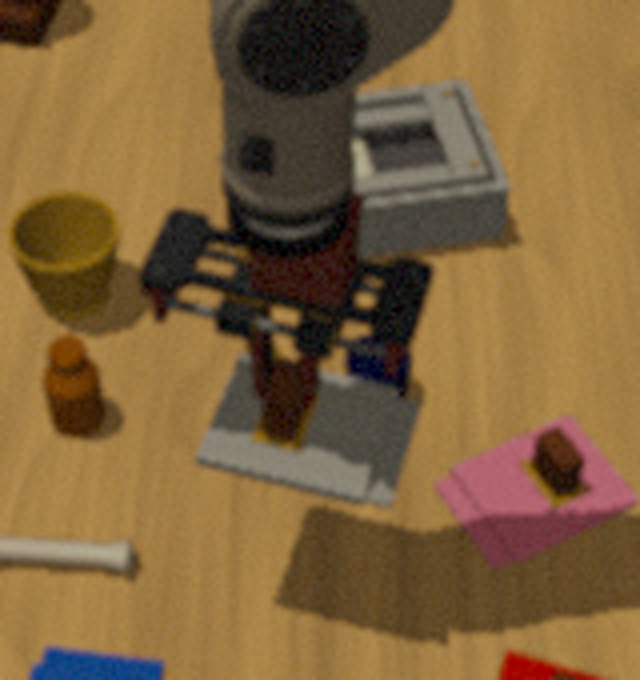

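The cover is held (width 0.27 ≈ 24 mm, weight ≈ 0.4 kg) and hangs level. Now carrying it above the printer.

play_rows(
  plan=[
    [[-20, 3, 0], [0, 0, 0], 0],
    [[-34, 5, 0], [0, 0, 0], 0],
    [[-34, 5, 0], [0, 0, 0], 0],
    [[-34, 5, 0], [0, 0, 0], 0],
    [[-34, 5, 0], [0, 0, 0], 0],
    [[-34, 5, 0], [0, 0, 0], 0],
    [[-34, 5, 0], [0, 0, 0], 0],
    [[-34, 5, 0], [0, 0, 0], 0],
  ],
)

```text
time_s: 5.78
tool_pos: [0.5277, -0.0734, 0.2076]
tcp_rot: [[0.247, 0.969, -0.004], [0.969, -0.247, -0.0], [-0.001, -0.004, -1.0]]
contact_force: [0.5, -0.4, -4.3]
width: 0.266
```

play_rows(
  plan=[
    [[-34, 6, 0], [0, 0, 0], 0],
    [[-34, 6, 0], [0, 0, 0], 0],
    [[-34, 6, 0], [0, 0, 0], 0],
    [[-34, 6, 0], [0, 0, 0], 0],
    [[-10, 2, 0], [0, 0, 0], 0],
    [[0, 0, 0], [0, 0, -0.1], 0],
    [[0, 0, 0], [0, 0, -0.12], 0],
    [[0, 0, 0], [0, 0, -0.12], 0],
  ],
)

```text
time_s: 6.45
tool_pos: [0.5174, -0.2195, 0.2073]
tcp_rot: [[-0.095, 0.995, -0.004], [0.995, 0.095, 0.001], [0.002, -0.004, -1.0]]
contact_force: [0.5, 0.1, -3.5]
width: 0.266
```

play_rows(
  plan=[
    [[0, 0, 0], [0, 0, -0.12], 0],
    [[0, 0, 0], [0, 0, -0.02], 0],
    [[0, 0, 0], [-0.06, 0, 0], 0],
    [[0, 0, 0], [-0.06, 0, 0], 0],
    [[0, 0, 0], [-0.06, 0, 0], 0],
    [[0, 0, 0], [0, 0, 0], 0],
  ],
)

```text
time_s: 6.95
tool_pos: [0.5156, -0.2205, 0.208]
tcp_rot: [[-0.222, 0.96, 0.172], [0.975, 0.218, 0.042], [0.003, 0.178, -0.984]]
contact_force: [-1.0, -0.4, -4.1]
width: 0.272
```

```bash
cat >> h.py <<'E'
C=np.array([.4978,-.2247,0]); YAW=.232
Rp=np.array([[np.cos(YAW),-np.sin(YAW),0],[np.sin(YAW),np.cos(YAW),0],[0,0,1]])
def st():
    s=robot.state(); R=s['tcp_rot']; p=s['tool_pos']
    f=lambda t:(Rp.T@(p+R@np.array(t)-C)*1000).round(1)
    a=Rp.T@R
    print('t',s['time_s'],'tcp_pr',f([0,0,0]),'lip',f([0,-.088,.0349]),'far',f([0,.05,.0349]))
    print('tilt',round(float(np.arcsin(a[2,1])),3),'yaw err',round(float(np.arctan2(a[1,1],a[0,1])),3),'roll',round(float(a[2,0]),3))
    print('F printer',(Rp.T@s['contact_force']).round(2),'T',(Rp.T@s['wrist_torque']).round(2),'w',s['width'])
    return s
E
python3 - <<'E'
from h import *
s=imaging.capture('side'); crop(s,205,60,365,220,4,'pics/p1.png'); s=imaging.capture('top'); crop(s,285,155,425,295,4,'pics/p2.png');st()
E
```

```text
t 7.05 tcp_pr [2.070e+01 2.000e-01 2.089e+02] lip [-59.8   0.6 159. ] far [ 76.1   0.  183.3]
tilt 0.177 yaw err -0.005 roll 0.002
F printer [-0.51  0.08 -2.82] T [-0.03  0.29 -0.03] w 0.26654216361907157
```

View pics/p1.png

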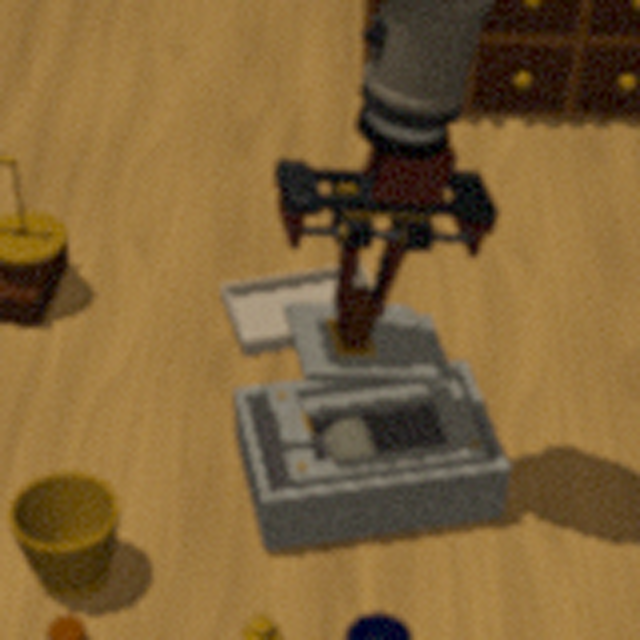

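View pics/p2.png

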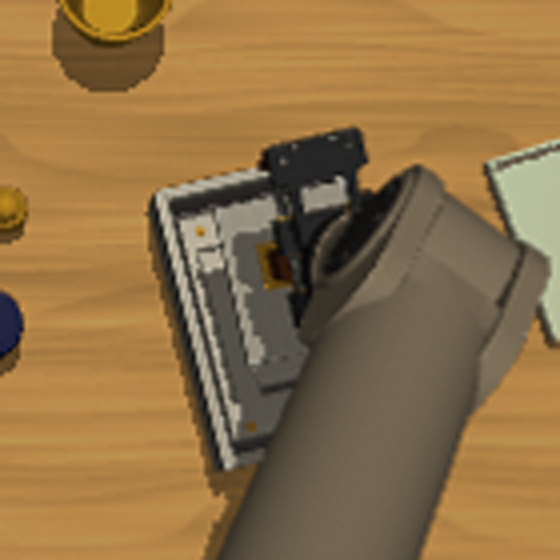

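The cover is held tilted above the well, seen in p1 at around px (295,145). I'll overlay the predicted corners to check the pose in the hand.

```bash
python3 - <<'E'
from h import *
im=imaging.capture('side'); s=st(); R=s['tcp_rot'];p=s['tool_pos']
def cov(x,y,z): return p+R@(np.array([y,x-10,34.9-z])/1000)
big=cv2.resize(im[60:220,205:365],None,fx=4,fy=4,interpolation=cv2.INTER_CUBIC)
for pts in ([(60,50,10),(60,-50,10),(-60,-50,10),(-60,50,10)],[(-60,46,4),(-78,46,4),(-78,-46,4),(-60,-46,4)]):
    q=(proj('side',[cov(*a) for a in pts])-[205,60]+.5)*4-.5
    cv2.polylines(big,[q.round().astype(int)],True,(0,0,255),1)
cv2.imwrite('pics/p3.png',big)
E
```

```text
t 7.1 tcp_pr [2.170e+01 2.000e-01 2.092e+02] lip [-58.7   0.5 159.3] far [7.710e+01 1.000e-01 1.837e+02]
tilt 0.178 yaw err -0.003 roll 0.001
F printer [ 0.69  0.29 -3.67] T [-0.11  0.27  0.02] w 0.26486526508584185
```

View pics/p3.png

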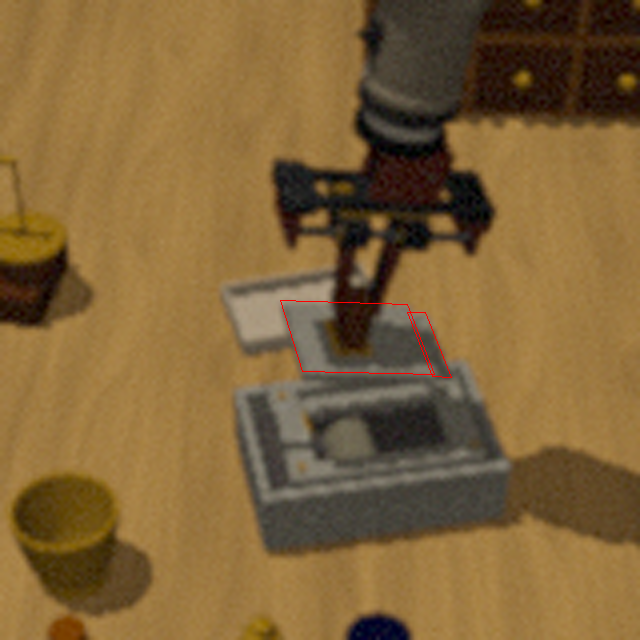

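play_rows(
  plan=[
    [[0, -2, 20], [0, 0, 0], 0],
    [[0, -2, 20], [0, 0, 0], 0],
    [[0, -3.5, 18], [0, 0, 0], 0],
    [[0, -2.5, 12], [0, 0, 0], 0],
    [[0, -0.5, 4], [0, 0, 0], 0],
    [[0, 0, 0], [0, 0, 0], 0],
  ],
)

```text
time_s: 7.6
tool_pos: [0.5217, -0.2189, 0.134]
tcp_rot: [[-0.228, 0.958, 0.172], [0.974, 0.225, 0.041], [0.001, 0.177, -0.984]]
contact_force: [-0.2, 0.7, -3.2]
width: 0.27
```

```bash
python3 - <<'E'
from h import *
im=imaging.capture('side'); crop(im,225,120,345,210,6,'pics/p4.png');st()
E
```

```text
t 7.65 tcp_pr [ 25.   -0.5 135. ] lip [-55.4  -0.3  85. ] far [ 80.4  -0.6 109.6]
tilt 0.179 yaw err -0.002 roll 0.0
F printer [-0.28  0.98 -3.02] T [-0.    0.33  0.03] w 0.26801297357795234
```

View pics/p4.png

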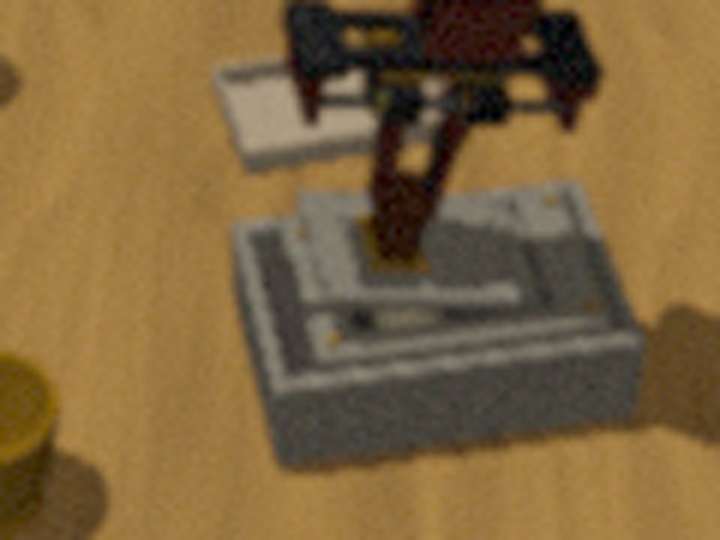

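play_rows(
  plan=[
    [[0, -0.4, 2.5], [0, 0, 0], 0],
    [[0, -0.4, 2.5], [0, 0, 0], 0],
    [[0, -0.4, 2.5], [0, 0, 0], 0],
    [[0, -0.4, 2], [0, 0, 0], 0],
    [[0, -0.2, 1], [0, 0, 0], 0],
    [[0, 0, 0], [0, 0, 0], 0],
  ],
)

```text
time_s: 8.15
tool_pos: [0.5219, -0.2193, 0.1244]
tcp_rot: [[-0.228, 0.958, 0.174], [0.974, 0.224, 0.041], [0.0, 0.179, -0.984]]
contact_force: [0.6, -0.1, -3.1]
width: 0.27
```

```bash
python3 - <<'E'
from h import *
st()
E
```

```text
t 8.15 tcp_pr [ 24.7  -0.3 124.4] lip [-55.6  -0.2  74.3] far [80.1 -0.4 99. ]
tilt 0.18 yaw err -0.002 roll 0.0
F printer [ 0.55 -0.28 -3.08] T [-0.06  0.38  0.05] w 0.2699403118532179
```

play_rows(
  plan=[
    [[0, -0.2, 1], [0, 0, 0], 0],
    [[0, -0.2, 1], [0, 0, 0], 0],
    [[0, 0, 0], [0, 0, 0], 0],
  ],
)

```text
time_s: 8.4
tool_pos: [0.5219, -0.2194, 0.1223]
tcp_rot: [[-0.228, 0.958, 0.174], [0.974, 0.224, 0.041], [0.0, 0.179, -0.984]]
contact_force: [0.4, 1.3, -3.9]
width: 0.269
```

play_rows(
  plan=[
    [[0, -0.2, 1], [0, 0, 0], 0],
    [[0, 0, 0], [0, 0, 0], 0],
  ],
)

```text
time_s: 8.57
tool_pos: [0.5219, -0.2194, 0.1213]
tcp_rot: [[-0.228, 0.958, 0.174], [0.974, 0.224, 0.041], [0.0, 0.179, -0.984]]
contact_force: [-0.5, -0.6, -3.6]
width: 0.271
```

play_rows(
  plan=[
    [[0, -0.1, 0.6], [0, 0, 0], 0],
    [[0, 0, 0], [0, 0, 0], 0],
  ],
)

```text
time_s: 8.73
tool_pos: [0.5219, -0.2194, 0.1208]
tcp_rot: [[-0.228, 0.958, 0.174], [0.974, 0.224, 0.041], [0.0, 0.179, -0.984]]
contact_force: [0.8, 0.1, -2.8]
width: 0.265
```

```bash
python3 - <<'E'
from h import *
st()
E
```

```text
t 8.7333 tcp_pr [ 24.7  -0.4 120.8] lip [-55.6  -0.2  70.7] far [80.2 -0.5 95.4]
tilt 0.18 yaw err -0.002 roll 0.0
F printer [ 0.77 -0.06 -2.83] T [-0.1   0.39 -0.03] w 0.2645990895034212
```

play_rows(
  plan=[
    [[0, -0.1, 0.6], [0, 0, 0], 0],
    [[0, 0, 0], [0, 0, 0], 0],
  ],
)

```text
time_s: 8.9
tool_pos: [0.5221, -0.2195, 0.1202]
tcp_rot: [[-0.228, 0.958, 0.174], [0.974, 0.224, 0.041], [-0.0, 0.179, -0.984]]
contact_force: [0.4, -0.4, -3.8]
width: 0.268
```

play_rows(
  plan=[
    [[0, -0.1, 0.5], [0, 0, 0], 0],
    [[0, 0, 0], [0, 0, 0], 0],
  ],
)

```text
time_s: 9.07
tool_pos: [0.5222, -0.2195, 0.12]
tcp_rot: [[-0.228, 0.958, 0.175], [0.974, 0.224, 0.041], [-0.0, 0.179, -0.984]]
contact_force: [-0.9, 0.4, -0.3]
width: 0.27
```

```bash
python3 - <<'E'
from h import *
st()
E
```

```text
t 9.0667 tcp_pr [ 24.9  -0.6 120. ] lip [-55.4  -0.4  69.9] far [80.4 -0.7 94.6]
tilt 0.18 yaw err -0.002 roll -0.0
F printer [-0.82  0.57 -0.3 ] T [ 0.13  0.35 -0.01] w 0.2701792597312433
```

The lip touched the rails at z 69.9 mm, as expected. I'll ease off 0.4 mm and slide towards the ledge.

play_rows(
  plan=[
    [[0, 0, -0.4], [0, 0, 0], 0],
    [[0, -2, -0.4], [0, 0, 0], 0],
    [[0, -2, -0.4], [0, 0, 0], 0],
    [[0, -2, -0.3], [0, 0, 0], 0],
    [[0, 0, 0], [0, 0, 0], 0],
  ],
)

```text
time_s: 9.48
tool_pos: [0.5152, -0.221, 0.1199]
tcp_rot: [[-0.227, 0.958, 0.174], [0.974, 0.224, 0.041], [0.0, 0.178, -0.984]]
contact_force: [0.2, -0.6, -3.8]
width: 0.271
```

```bash
python3 - <<'E'
from h import *
st()
E
```

```text
t 9.4833 tcp_pr [ 17.8  -0.4 119.9] lip [-62.5  -0.2  69.9] far [73.2 -0.6 94.5]
tilt 0.179 yaw err -0.003 roll 0.0
F printer [ 0.1  -0.63 -3.77] T [-0.1   0.44 -0.06] w 0.2711399389892684
```

play_rows(
  plan=[
    [[0, -1.5, -0.3], [0, 0, 0], 0],
    [[0, -1.5, -0.3], [0, 0, 0], 0],
    [[0, 0, 0], [0, 0, 0], 0],
  ],
)

```text
time_s: 9.73
tool_pos: [0.5126, -0.2216, 0.1201]
tcp_rot: [[-0.228, 0.958, 0.174], [0.974, 0.224, 0.041], [0.0, 0.179, -0.984]]
contact_force: [-0.3, 0.2, -4.0]
width: 0.266
```

```bash
python3 - <<'E'
from h import *
st()
E
```

```text
t 9.7333 tcp_pr [ 15.1  -0.4 120.1] lip [-65.3  -0.2  70. ] far [70.5 -0.5 94.7]
tilt 0.18 yaw err -0.002 roll 0.0
F printer [-0.24  0.29 -4.02] T [-0.06  0.36 -0.01] w 0.2664094765620613
```

play_rows(
  plan=[
    [[0, -1.5, -0.3], [0, 0, 0], 0],
    [[0, -1.5, -0.3], [0, 0, 0], 0],
    [[0, 0, 0], [0, 0, 0], 0],
  ],
)

```text
time_s: 9.98
tool_pos: [0.5097, -0.2223, 0.1202]
tcp_rot: [[-0.228, 0.958, 0.174], [0.974, 0.224, 0.041], [0.0, 0.179, -0.984]]
contact_force: [0.6, 0.5, -3.3]
width: 0.268
```

play_rows(
  plan=[
    [[0, -1.5, -0.2], [0, 0, 0], 0],
    [[0, -1.5, -0.3], [0, 0, 0], 0],
    [[0, 0, 0], [0, 0, 0], 0],
  ],
)

```text
time_s: 10.23
tool_pos: [0.5067, -0.2231, 0.1201]
tcp_rot: [[-0.228, 0.958, 0.174], [0.974, 0.224, 0.041], [0.0, 0.179, -0.984]]
contact_force: [-0.6, 0.3, -2.4]
width: 0.265
```

```bash
python3 - <<'E'
from h import *
st()
E
```

```text
t 10.2333 tcp_pr [  9.   -0.4 120.1] lip [-71.3  -0.2  70.1] far [64.4 -0.6 94.7]
tilt 0.18 yaw err -0.002 roll 0.0
F printer [-0.5   0.44 -2.45] T [-0.08  0.33 -0.  ] w 0.2647020940564107
```

play_rows(
  plan=[
    [[0, -1.5, -0.3], [0, 0, 0], 0],
    [[0, -1.5, -0.3], [0, 0, 0], 0],
    [[0, 0, 0], [0, 0, 0], 0],
  ],
)

```text
time_s: 10.48
tool_pos: [0.5037, -0.2238, 0.1202]
tcp_rot: [[-0.228, 0.958, 0.174], [0.974, 0.224, 0.041], [0.0, 0.179, -0.984]]
contact_force: [0.3, 0.0, -2.5]
width: 0.274
```

play_rows(
  plan=[
    [[0, -1.5, -0.3], [0, 0, 0], 0],
    [[0, 0, 0], [0, 0, 0], 0],
  ],
)

```text
time_s: 10.65
tool_pos: [0.5023, -0.2241, 0.1203]
tcp_rot: [[-0.228, 0.958, 0.174], [0.974, 0.224, 0.041], [0.0, 0.179, -0.984]]
contact_force: [0.2, -0.8, -3.4]
width: 0.272
```

play_rows(
  plan=[
    [[0, -1.5, -0.3], [0, 0, 0], 0],
    [[0, 0, 0], [0, 0, 0], 0],
  ],
)

```text
time_s: 10.82
tool_pos: [0.5008, -0.2244, 0.1202]
tcp_rot: [[-0.228, 0.958, 0.174], [0.974, 0.224, 0.041], [0.0, 0.179, -0.984]]
contact_force: [0.2, -0.6, -3.0]
width: 0.271
```

```bash
python3 - <<'E'
from h import *
st()
E
```

```text
t 10.8167 tcp_pr [  3.   -0.4 120.2] lip [-77.4  -0.2  70.2] far [58.4 -0.5 94.9]
tilt 0.18 yaw err -0.002 roll 0.0
F printer [ 0.01 -0.67 -3.01] T [-0.05  0.35  0.03] w 0.2711242639688333
```

play_rows(
  plan=[
    [[0, -1, -0.2], [0, 0, 0], 0],
    [[0, 0, 0], [0, 0, 0], 0],
  ],
)

```text
time_s: 10.98
tool_pos: [0.5, -0.2246, 0.1203]
tcp_rot: [[-0.228, 0.958, 0.174], [0.974, 0.224, 0.041], [0.0, 0.179, -0.984]]
contact_force: [-0.2, -0.6, -3.6]
width: 0.271
```

play_rows(
  plan=[
    [[0, -1, -0.2], [0, 0, 0], 0],
    [[0, 0, 0], [0, 0, 0], 0],
  ],
)

```text
time_s: 11.15
tool_pos: [0.4996, -0.2247, 0.1205]
tcp_rot: [[-0.228, 0.958, 0.175], [0.974, 0.224, 0.041], [-0.0, 0.18, -0.984]]
contact_force: [2.0, 0.5, -4.3]
width: 0.266
```

play_rows(
  plan=[
    [[0, -1, -0.1], [0, 0, 0], 0],
    [[0, 0, 0], [0, 0, 0], 0],
  ],
)

```text
time_s: 11.32
tool_pos: [0.4994, -0.2247, 0.1208]
tcp_rot: [[-0.228, 0.957, 0.176], [0.974, 0.225, 0.041], [-0.001, 0.181, -0.983]]
contact_force: [5.1, 0.9, -4.7]
width: 0.271
```

```bash
python3 - <<'E'
from h import *
st()
E
```

```text
t 11.3167 tcp_pr [  1.5  -0.4 120.8] lip [-78.7  -0.3  70.5] far [57.  -0.5 95.5]
tilt 0.182 yaw err -0.001 roll -0.001
F printer [ 5.2  -0.25 -4.72] T [ 0.03 -0.96  0.04] w 0.270580886531744
```

I felt the end wall at lip x ≈ -78.7, so the offset is ≈ -5 mm, which agrees with the images. I'll ease off and swing down about the lip.

play_rows(
  plan=[
    [[0, 0.7, 0.2], [0, 0, 0], 0],
    [[0, 0.7, 1.8], [0.02, 0, 0], 0],
    [[0, 0.7, 1.8], [0.02, 0, 0], 0],
    [[0, 0, 0], [0, 0, 0], 0],
  ],
)

```text
time_s: 11.65
tool_pos: [0.5014, -0.224, 0.1165]
tcp_rot: [[-0.23, 0.964, 0.134], [0.973, 0.228, 0.031], [-0.0, 0.137, -0.991]]
contact_force: [3.8, 1.3, -0.7]
width: 0.269
```

```bash
python3 - <<'E'
from h import *
im=imaging.capture('side'); crop(im,225,120,345,210,6,'pics/p5.png');st()
E
```

```text
t 11.7 tcp_pr [  3.6  -0.2 116.6] lip [-78.7  -0.1  69.9] far [57.9 -0.2 89. ]
tilt 0.139 yaw err -0.001 roll -0.0
F printer [ 3.39  1.03 -1.44] T [ 0.32 -0.69 -0.03] w 0.2733068792035599
```

View pics/p5.png

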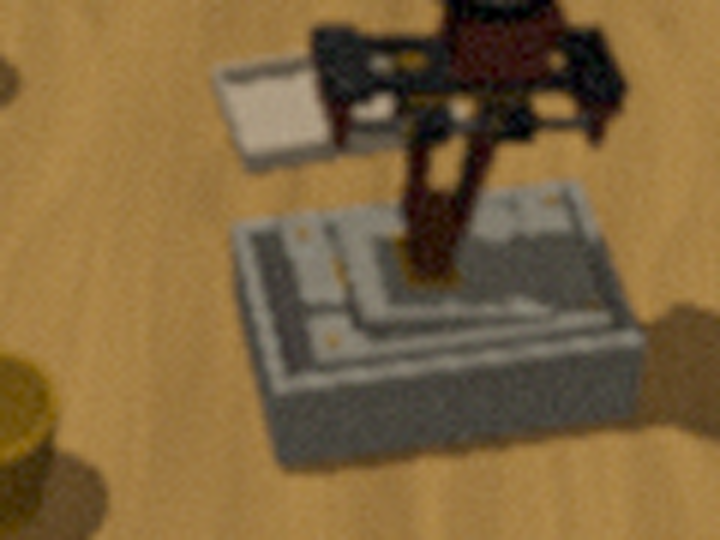

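In p5 the lip is under the ledge and the far edge sits just in front of the catch (brass at px ~(282,165)). Continuing the swing.

play_rows(
  plan=[
    [[0, 0.9, 1.7], [0.02, 0, 0], 0],
    [[0, 0.8, 1.7], [0.02, 0, 0], 0],
    [[0, 0, 0], [0, 0, 0], 0],
  ],
)

```text
time_s: 11.95
tool_pos: [0.503, -0.2238, 0.1133]
tcp_rot: [[-0.229, 0.969, 0.095], [0.973, 0.228, 0.022], [-0.0, 0.098, -0.995]]
contact_force: [3.4, 1.7, -2.3]
width: 0.27
```

```bash
python3 - <<'E'
from h import *
st()
E
```

```text
t 11.95 tcp_pr [  5.3  -0.3 113.3] lip [-78.9  -0.3  70. ] far [58.5 -0.4 83.5]
tilt 0.098 yaw err -0.001 roll -0.0
F printer [ 3.66  0.87 -2.28] T [ 0.22 -0.65 -0.02] w 0.2700921546639898
```

play_rows(
  plan=[
    [[0, 0.6, 1.3], [0.015, 0, 0], 0],
    [[0, 0, 0], [0, 0, 0], 0],
  ],
)

```text
time_s: 12.12
tool_pos: [0.5036, -0.2238, 0.1122]
tcp_rot: [[-0.228, 0.97, 0.081], [0.974, 0.228, 0.019], [-0.0, 0.083, -0.997]]
contact_force: [2.8, 2.2, -1.7]
width: 0.267
```

play_rows(
  plan=[
    [[0, 0.6, 1.3], [0.015, 0, 0], 0],
    [[0, 0, 0], [0, 0, 0], 0],
  ],
)

```text
time_s: 12.28
tool_pos: [0.5042, -0.2236, 0.111]
tcp_rot: [[-0.229, 0.971, 0.067], [0.974, 0.228, 0.016], [-0.0, 0.068, -0.998]]
contact_force: [2.0, 1.9, -1.5]
width: 0.269
```

```bash
python3 - <<'E'
from h import *
st()
E
```

```text
t 12.2833 tcp_pr [  6.5  -0.4 111. ] lip [-78.9  -0.2  70.1] far [58.8 -0.4 79.6]
tilt 0.068 yaw err -0.001 roll -0.0
F printer [ 2.34  1.36 -1.49] T [ 0.21 -0.34 -0.06] w 0.26896132618607005
```

play_rows(
  plan=[
    [[0, 0.6, 1.3], [0.015, 0, 0], 0],
    [[0, 0, 0], [0, 0, 0], 0],
  ],
)

```text
time_s: 12.45
tool_pos: [0.5047, -0.2234, 0.1096]
tcp_rot: [[-0.228, 0.972, 0.052], [0.974, 0.228, 0.012], [0.0, 0.053, -0.999]]
contact_force: [1.9, 0.3, -1.7]
width: 0.27
```

play_rows(
  plan=[
    [[0, 0.5, 1.3], [0.015, 0, 0], 0],
    [[0, 0, 0], [0, 0, 0], 0],
  ],
)

```text
time_s: 12.62
tool_pos: [0.5052, -0.2232, 0.1083]
tcp_rot: [[-0.228, 0.973, 0.037], [0.974, 0.228, 0.009], [0.0, 0.038, -0.999]]
contact_force: [1.8, 1.6, -2.3]
width: 0.268
```

```bash
python3 - <<'E'
from h import *
st()
E
```

```text
t 12.6167 tcp_pr [  7.6  -0.2 108.3] lip [-79.   -0.1  70.1] far [58.9 -0.3 75.3]
tilt 0.038 yaw err -0.002 roll 0.0
F printer [ 2.17  1.15 -2.28] T [ 0.17 -0.14 -0.02] w 0.26820121516577805
```

```bash
python3 - <<'E'
from h import *
im=imaging.capture('side'); crop(im,225,120,345,210,6,'pics/p6.png');st()
E
```

```text
t 12.6667 tcp_pr [  7.5  -0.3 108.4] lip [-79.1  -0.1  70.1] far [58.8 -0.3 75.4]
tilt 0.039 yaw err -0.002 roll 0.0
F printer [ 1.69  0.67 -2.55] T [ 0.13 -0.3   0.02] w 0.2660089419354486
```

View pics/p6.png

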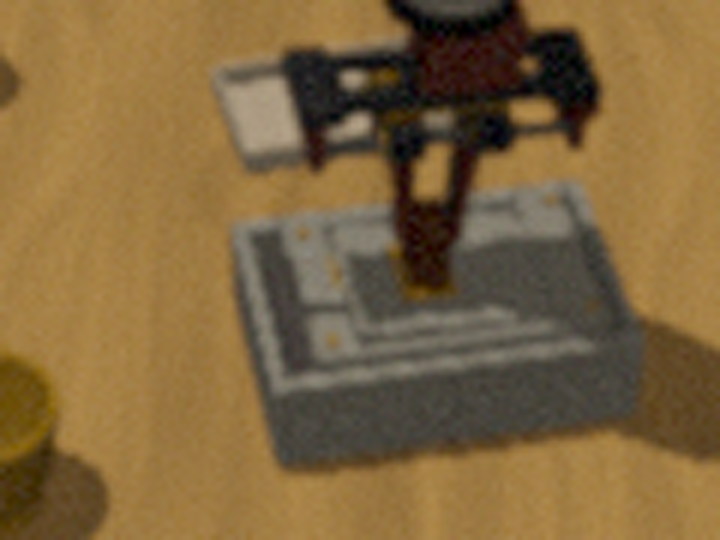

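play_rows(
  plan=[
    [[0, 0.4, 1.1], [0.012, 0, 0], 0],
    [[0, 0, 0], [0, 0, 0], 0],
  ],
)

```text
time_s: 12.83
tool_pos: [0.5056, -0.2232, 0.1073]
tcp_rot: [[-0.228, 0.973, 0.026], [0.974, 0.228, 0.006], [0.0, 0.026, -1.0]]
contact_force: [1.0, 1.3, -2.7]
width: 0.267
```

play_rows(
  plan=[
    [[0, 0.4, 1.1], [0.012, 0, 0], 0],
    [[0, 0, 0], [0, 0, 0], 0],
  ],
)

```text
time_s: 13.0
tool_pos: [0.5061, -0.2231, 0.1062]
tcp_rot: [[-0.228, 0.973, 0.014], [0.974, 0.228, 0.003], [0.0, 0.014, -1.0]]
contact_force: [-0.4, 0.4, -2.6]
width: 0.27
```

```bash
python3 - <<'E'
from h import *
st()
E
```

```text
t 13.0 tcp_pr [  8.4  -0.3 106.2] lip [-79.1  -0.2  70.1] far [58.9 -0.4 72. ]
tilt 0.014 yaw err -0.002 roll 0.0
F printer [-0.33  0.49 -2.58] T [ 0.08 -0.09 -0.05] w 0.27026133670070085
```

play_rows(
  plan=[
    [[0, 0.4, 1.1], [0.012, 0, 0], 0],
    [[0, 0, 0], [0, 0, 0], 0],
  ],
)

```text
time_s: 13.17
tool_pos: [0.5068, -0.2229, 0.1051]
tcp_rot: [[-0.229, 0.974, 0.003], [0.974, 0.229, 0.001], [0.0, 0.003, -1.0]]
contact_force: [-0.1, -0.2, -3.6]
width: 0.271
```

play_rows(
  plan=[
    [[0, 0, 0.5], [0.004, 0, 0], 0],
    [[0, 0, 0], [0, 0, 0], 0],
  ],
)

```text
time_s: 13.33
tool_pos: [0.5066, -0.2232, 0.1049]
tcp_rot: [[-0.228, 0.974, -0.001], [0.974, 0.228, -0.0], [-0.0, -0.001, -1.0]]
contact_force: [0.2, 1.6, -3.0]
width: 0.271
```

```bash
python3 - <<'E'
from h import *
im=imaging.capture('side'); crop(im,225,120,345,210,6,'pics/p7.png');st()
E
```

```text
t 13.3833 tcp_pr [  8.9  -0.6 104.9] lip [-79.1  -0.4  70. ] far [58.9 -0.7 70. ]
tilt -0.0 yaw err -0.002 roll -0.0
F printer [-0.03  0.09 -4.31] T [-0.03 -0.06  0.04] w 0.271909517318495
```

View pics/p7.png

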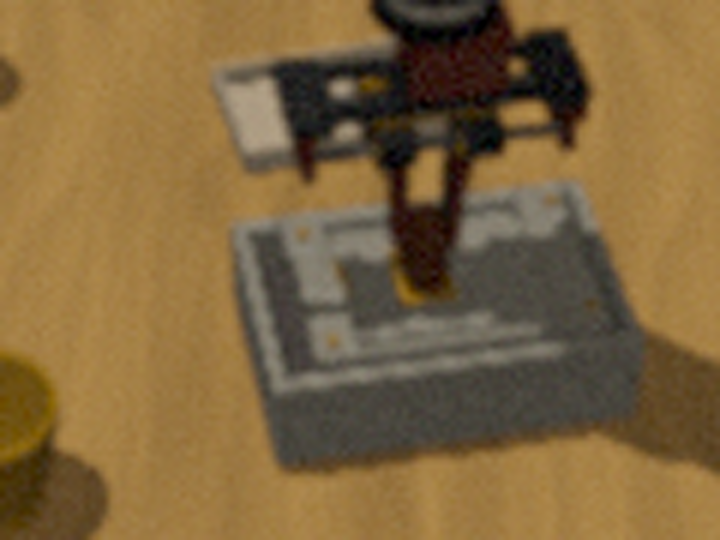

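Flat by pose. Now pressing down gently to seat it and confirm the snap.

play_rows(
  plan=[
    [[0, 0, 0.6], [0, 0, 0], 0],
    [[0, 0, 0], [0, 0, 0], 0],
  ],
)

```text
time_s: 13.55
tool_pos: [0.5066, -0.2232, 0.1048]
tcp_rot: [[-0.228, 0.974, 0.0], [0.974, 0.228, 0.0], [0.0, 0.0, -1.0]]
contact_force: [-1.5, 1.5, 4.7]
width: 0.268
```

play_rows(
  plan=[
    [[0, 0, 0.6], [0, 0, 0], 0],
    [[0, 0, 0], [0, 0, 0], 0],
  ],
)

```text
time_s: 13.72
tool_pos: [0.5066, -0.2232, 0.1048]
tcp_rot: [[-0.228, 0.974, 0.0], [0.974, 0.228, 0.001], [0.001, 0.0, -1.0]]
contact_force: [-4.5, 3.1, 11.3]
width: 0.273
```

```bash
python3 - <<'E'
from h import *
st()
E
```

```text
t 13.7167 tcp_pr [  8.9  -0.6 104.8] lip [-79.1  -0.3  69.9] far [58.9 -0.7 69.9]
tilt 0.0 yaw err -0.002 roll 0.001
F printer [-3.71  4.05 11.34] T [0.71 0.87 0.02] w 0.2729800672931309
```

It's seated on the rails with both ends at z ≈ 69.9 mm and stiff against the press. I'll unload, release and look at the catch.

play_rows(
  plan=[
    [[0, 0, -1], [0, 0, 0], 0],
    [[0, 0, 0], [0, 0, 0], 0],
    [[0, 0, 0], [0, 0, 0], 0.45],
    [[0, 0, 0], [0, 0, 0], 0.45],
    [[0, 0, 0], [0, 0, 0], 0.45],
  ],
)

```text
time_s: 14.13
tool_pos: [0.5069, -0.2232, 0.1048]
tcp_rot: [[-0.228, 0.974, 0.0], [0.974, 0.228, -0.0], [-0.0, 0.0, -1.0]]
contact_force: [1.1, 0.1, -0.0]
width: 0.435
```

play_rows(
  plan=[
    [[0, 0, -3], [0, 0, 0], 0.45],
    [[0, 0, -8], [0, 0, 0], 0.45],
    [[0, 0, -15], [0, 0, 0], 0.45],
    [[0, 0, -25], [0, 0, 0], 0.45],
    [[0, 0, -30], [0, 0, 0], 0.45],
    [[0, 0, -30], [0, 0, 0], 0.45],
    [[0, 0, -20], [0, 0, 0], 0.45],
  ],
)

```text
time_s: 14.72
tool_pos: [0.5074, -0.2238, 0.2392]
tcp_rot: [[-0.227, 0.974, 0.003], [0.974, 0.227, -0.001], [-0.002, 0.003, -1.0]]
contact_force: [0.6, 0.8, 0.3]
width: 0.445
```

play_rows(
  plan=[
    [[30, 0, 0], [0, 0, 0], 0.45],
    [[40, 0, 0], [0, 0, 0], 0.45],
    [[40, 0, 0], [0, 0, 0], 0.45],
    [[40, 0, 0], [0, 0, 0], 0.45],
    [[40, 0, 0], [0, 0, 0], 0.45],
    [[40, 0, 0], [0, 0, 0], 0.45],
    [[40, 0, 0], [0, 0, 0], 0.45],
    [[20, 0, 0], [0, 0, 0], 0.45],
  ],
)

```text
time_s: 15.38
tool_pos: [0.4395, 0.0637, 0.2365]
tcp_rot: [[-0.232, 0.973, 0.001], [0.973, 0.232, 0.002], [0.002, 0.001, -1.0]]
contact_force: [0.2, 0.8, 0.0]
width: 0.45
```

```bash
python3 - <<'E'
from h import *
im=imaging.capture('side'); crop(im,245,135,345,210,7,'pics/e1.png')
im=imaging.capture('top'); crop(im,315,185,395,280,6,'pics/e2.png'); cv2.imwrite('pics/top9.png',im)
print(robot.state()['tool_pos'],robot.state()['contact_force'])
E
```

```text
[0.43995399 0.06302116 0.2363793 ] [-0.11845178  0.01630435 -0.69526128]
```

View pics/e1.png

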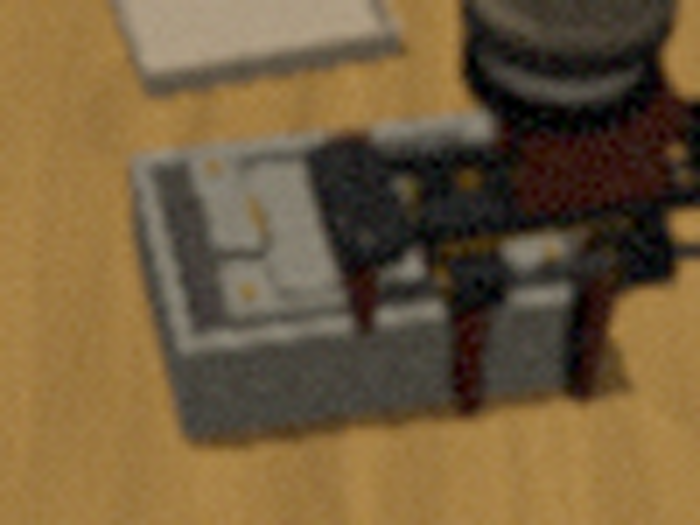

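View pics/e2.png

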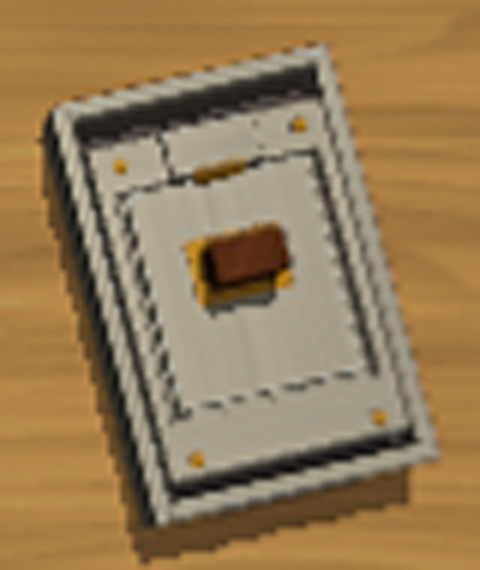

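```bash
python3 - <<'E'
from h import *
a=cv2.imread('pics/top0.png');b=cv2.imread('pics/top9.png')
for im in (a,b):
    h=cv2.cvtColor(im[208:220,343:362],cv2.COLOR_BGR2HSV); m=(h[...,0]>12)&(h[...,0]<28)&(h[...,1]>130)&(h[...,2]>70)
    y,x=np.nonzero(m); print(m.sum(), x.min()+343,x.max()+343,y.min()+208,y.max()+208, (x.mean()+343).round(2),(y.mean()+208).round(2))
# bystander check: diff outside printer/cover/arm
E
```

```text
19 347 355 212 214 351.26 213.05
18 347 355 212 215 350.89 213.22
```

View pics/top9.png

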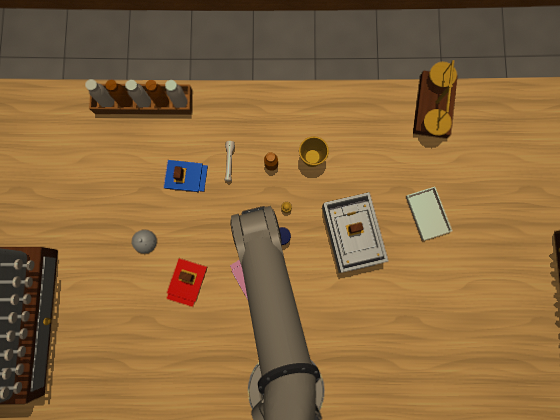

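The brass bolt covers the same area as at the start (19 px before, 18 px now, same position), so it is fully out over the cover. The cover lies flat, the bystanders are where they were, and the arm is clear. Handing in.

```bash
python3 -c "
from workcell import robot
print(robot.hand_in())"
```

```text
the job is handed in; nothing more can be done
None
```

The nickel cover is back on the printer, lying flat with the catch out over it, and I handed the job in at about 15.5 s.

**What I did:**
- I picked the grey cover by its grip and carried it over the well tilted 0.18 rad.
- I lowered it until I felt the seat rails, at lip z 69.9 mm. I then slid the lip under the ledge until I felt the end wall at x ≈ -79 mm, which puts the frame offset at about -5 mm. The images gave about -3 to -7.5 mm.
- I swung the far edge down in small steps, pressed it onto the rails, released the grip and moved the arm clear.

**Last checks:**
- **Seating:** by the arm's pose, lip and far edge were both at z 69.9–70 mm with no tilt, and the cover stopped firmly when pressed. My highest force reading was about 11 N, or about 15 N on the printer once the cover's weight is added. That is under 18 N, though readings were only taken at the end of each move.
- **Catch:** the brass bolt shows the same extent in the top view as at the start (18 px against 19 px), so it is out. I never felt a distinct snap on the way down, so this rests on the picture and the flat seating. I did not do a pull test.
- **Other things:** every listed bystander looks unmoved in the last top view, except the jar, which is partly hidden by the arm. I saw no contact with any of them.

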